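Unlatch the dust-collector filter cartridge

TASK

Take the full filter cartridge out of the bench dust collector: pinch its orange snap tab and, while gently pushing the cartridge down against its sprung seat to unload the latch, press the tab fully in; keep it pressed and lift the cartridge straight up out of its well, then stand it upright in the cardboard tray and let go. The shell is thin and full of precious filings, so squeeze, push and pull no harder than the latch needs, keep the cartridge upright, set it down softly, and leave the other things on the bench where they are.

Things in the scene. Friction and masses are not known exactly. Their poses are not given: they have to be found in the camera images.
- housing: grey bench dust collector fixed to the bench, 80 mm tall, from -110 to +60 mm in x and -70 to +70 mm in y, with a round black motor cap (64 mm across, top at 108 mm) centred at x = -72 mm and a steel suction funnel out to x = -155 mm. Origin: on the bench under the centre of its rectangular well; z up
- well_rim (a point): centre of the well's mouth, 80 mm above the bench; 63 mm (housing x) by 47 mm (housing y). A sprung seat plate in the well pushes the cartridge up (14 N latched, 1 N more per mm down, hard stop 4 mm down) and so loads the tab's hook against the lip above a slot in the well's +y wall. The lip (18 mm tall) is undercut by 25 degrees
- cartridge: white filter cartridge with a blue top, 100 mm tall, foot 60 (x) by 44 mm (y), 0.15 to 0.35 kg, standing in the well with 1.5 mm play all round, axes along the housing's, foot 36 mm above the bench. Origin: centre of its underside; z up. Orange tab on its +y side; opposite, the flat face to pinch, y = -22 mm. Cracks at a pinch over 18 N a side, or if pushed, pulled or wrenched over 20 N
- tab_pad (a point): centre of the outer face of the orange tab's pad (pad 32 mm wide in x, 38 mm tall: 58 to 96 mm above the cartridge's foot). At rest it lies at y = +25 mm, z = 77 mm in the cartridge's frame, so that 47 mm lie between pad and opposite face; 40 mm with the tab fully pressed
- snap_tab (a joint): travel of the snap tab in m: 0 = sprung out, 0.007 = fully in (to -y of the cartridge). Own spring 3 N at 0, 8 N at 0.007. While the seat loads the hook, even an 18 N pinch does not move it; pinched at 12 to 16 N it slides in once the cartridge is pushed down with some 8 to 16 N (1 to 3 mm). The hook is free of the lip from about 0.006, and above the rim once the cartridge has risen 60 mm
- tray: open cardboard tray stuck to the bench, 170 x 170 x 30 mm, walls 4 mm thick. Origin: centre of its underside, z up
- tray_in (a point): centre of the tray's inner floor, 4 mm above the bench
- bench_block: square steel block 100 x 100 x 25 mm with three silver medallions on top; bystander. Origin: centre of its underside
- jar: small jar with blue cap, 52 mm across, 65 mm tall; bystander. Origin: centre of its underside
- brush: bench brush, 170 mm long, lying; bystander. Origin: on its axis; x along it, handle to -x
- graver: hand tool with a light wooden handle, 150 mm long, lying; bystander. Origin: on its axis; x along it, handle to -x
Not all that is in view belongs to the job. Of the things that look like the cartridge, the largest one is meant.

How it is judged:
By the outcome, as a careful person would: the job done as asked, in the order asked, and still so for the second after the job is handed in, with the robot touching nothing.
It also fails if it takes over 51 s, if anything falls off the work surface, if the arm or the gripper's body presses on something with over 40 N, if the wrist force passes 120 N, or if a joint passes its speed limit or range.

ROBOT

A 6-joint arm with a two-finger parallel gripper is mounted at the origin on the work surface. World frame = base frame: x ahead of the robot, y to its left, z up, the work surface at z = 0. Lengths are in m, angles in rad, forces in N, time in s.
With the tool pointing down it reaches from about 0.25 to 0.775 m from the base axis. Payload 4 kg.
Tool frame: the origin (TCP) lies between the finger pads; the fingertips stand 25 mm ahead of it and the grasp point (between the pads) lies 6 mm ahead of it (robot.tip_reach is the distance from the TCP to the fingertips, in m); z points along the fingers, y is the line along which they close (so a half turn about z gives the same grasp; the last joint's range is limited). The gripper opens to 94 mm and grips with 3 to 60 N. Pads are 16 mm wide; open, the fingers measure 119 mm over their backs; the gripper's body (75 mm by 177 mm) begins 78 mm behind the grasp point.
Start: joints at [-1.211, 0.087, 1.371, -0, 1.684, -0.103], TCP at [0.246, -0.492, 0.231] pointing down, gripper open.
Joint ranges: [-3.1, 3.1], [-0.76, 2.03], [0.27, 2.55], [-1.08, 4.22], [0.17, 2.65], [-2.57, 2.57]. Speed limits (rad/s): [2.79, 2.79, 3.14, 3.14, 3.14, 3.14].

INTERFACE

Orientations are given as [roll, pitch, yaw] about the fixed x, y, z axes, in that order (R = Rz(yaw) Ry(pitch) Rx(roll)).
In Python, from bench import sensors, snapshot, camera_info, ticket, robot gives the robot as it stands.
- The arm moves only by the tool arm_command, never from a script. Its argument "plan" is a list of rows, each an object with "grip": the closure, from -1 (fully open) to 1 (shut); "slide": the shift along the tool's x, y, z normalised to -1 to 1, where 1 is 500 mm, a list of three; "spin": the turn about the tool's z normalised to -1 to 1, where 1 is 5 degrees. A call has 1 to 10 rows; each row shifts and turns the commanded pose from where the row before left it, along the tool's axes as they then stand; what a row does not reach is not made up. A row lasts 1/8 s, in which the tool goes at most 62.5 mm and 10.7 degrees, less where a joint would pass 70% of its speed; a pose out of reach is approached as far as the arm can. A call with a number of a shift or a turn outside -1 to 1 is refused whole. A call with a gripper value outside its range is refused whole. The fingers move at their own pace and stop on an object; the grip force is fixed at half the most. Time passes only in rows, so rows that do not move let the fingers close. It gives the time, the measured TCP pose, the force, the opening and the grip force at its end, in the units of the state.
- sensors.get_obs(): the state, without advancing time (a new reading comes with each control period).
- snapshot(name): name is "scene" or "side" or "wrist"; returns the picture (400x640x3 uint8, red, green, blue); there is no depth.
- camera_info(name): a dict with "fx", "fy", "cx", "cy" (pixels), "position" and "rotation" of the camera in the world. Camera axes: x right, y up, looking along -z (the intrinsics and any distortion apply to the point x, -y, -z); pixel columns grow to the right and rows downward; lengths in m; the calibration is good to about 2 mm. A picture is of the moment at which its call begins: read the wrist's pose just before it. camera_info takes no time and is no camera call; for the wrist camera it gives the pose at the moment of the call.
- ticket.close_job(): hands the job in; it is judged then, once.
The state is a dict: "time": time; "joint_positions": joint angles; "qvel": joint speeds; "joint_torque": joint torques, N m; "tool_pos": TCP position; "ee_rot": TCP orientation; "wrist_force": force on the tool from outside, world axes, zero at the start; "wrist_torque": the same for the moment, N m; "width": finger opening in m; "finger_force": force on a finger pad.
Only numpy, scipy, OpenCV 4.12 (cv2) and the standard library are available. Lean on these libraries where they do the work, as an engineer would, in place of code of your own. Each camera call takes 0.05 s, during which the arm holds its last target. There are 200 camera calls.

## Working session

There is one attempt and no reset: what is moved stays moved. The work goes in short steps, Python scripts to look and compute and a tool call to move; the robot and the scene stay as the last step left them, time stands still between calls to the robot, and variables do not carry over. Pictures are saved under pics/ and viewed, at most 10 in all, crops included, and the job is handed in when it is done.

Besides the shell and the picture viewer there is one more tool, called by a JSON object that holds its "op" and its "data". arm_command: Moves the arm, as the interface text tells. Scaled input: -1 to 1 covers 500 mm each way for a shift and 5 degrees each way for a turn. Its arguments: {"type":"object","properties":{"plan":{"type":"array","items":{"type":"object","properties":{"grip":{"type":"number"},"slide":{"type":"array","items":{"type":"number"}},"spin":{"type":"number"}}}}},"required":["plan"]}

```bash
mkdir -p pics
python3 - <<'E'
from bench import sensors, snapshot, camera_info, robot
import cv2
print(sensors.get_obs())
for n in ["scene","side"]:
    i=snapshot(n); cv2.imwrite(f"pics/{n}0.png",i[:,:,::-1]); print(camera_info(n))
E
```

```text
{'time': 0.0, 'joint_positions': array([-1.21108234e+00,  8.79309432e-02,  1.37222418e+00,  2.06005202e-05,
        1.68359216e+00, -1.03129515e-01]), 'qvel': array([ 3.46553608e-04,  2.41572547e-05, -1.56512419e-03, -4.86787467e-04,
       -1.02025841e-03,  9.33419127e-04]), 'joint_torque': array([-8.38698743e-04, -3.40187502e+01, -3.02429688e+01,  7.17230444e-02,
        3.28892225e-02, -1.60773566e-04]), 'tool_pos': array([ 0.24538743, -0.49168224,  0.22933252]), 'ee_rot': array([-3.13945159e+00, -2.42177196e-04,  4.62845542e-01]), 'wrist_force': array([-0.20905899, -0.30991615, -0.03526574]), 'wrist_torque': array([-0.00415171, -0.02480866,  0.00661607]), 'finger_force': 0.0, 'width': 0.09402338641511168}
{'fx': 399.0586738299381, 'fy': 399.0586738299381, 'cx': 319.5324210300598, 'cy': 202.88189639374863, 'position': array([1.14251562, 0.04595613, 0.86814023]), 'rotation': array([ 0.58779809, -0.00574179,  1.69750339])}
{'fx': 395.4116205401709, 'fy': 395.4116205401709, 'cx': 325.2656432361986, 'cy': 196.25410176047947, 'position': array([0.48506848, 0.62261193, 0.74717749]), 'rotation': array([ 0.77831665,  0.00312842, -2.92651339])}
```

View pics/scene0.png

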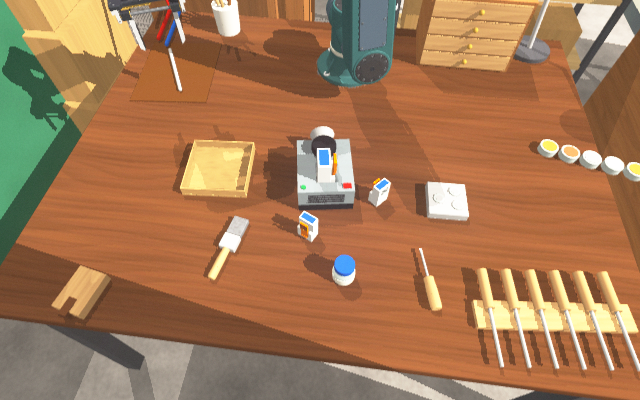

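View pics/side0.png

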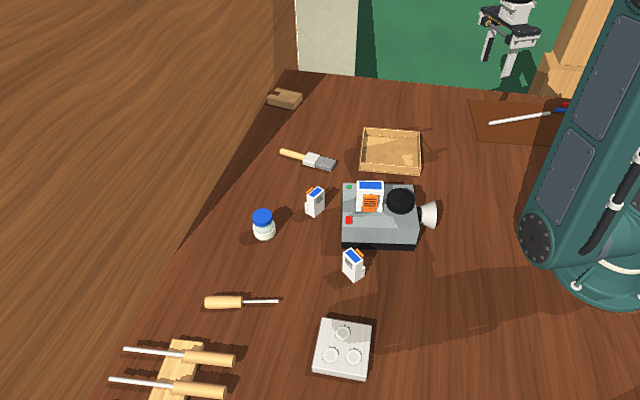

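Things that could be taken for the cartridge, by scene pixel: (324,160), standing in the housing and the largest; (308,226), a small loose one; (380,192), another small loose one. I choose (324,160) and check it in a close crop.

```bash
cat > h.py <<'E'
import numpy as np
from scipy.spatial.transform import Rotation as R
from bench import camera_info, sensors, snapshot
def ray(n,u,v,ci=None):
    c=ci or camera_info(n)
    M=R.from_euler('xyz',c['rotation']).as_matrix()
    d=M@np.array([(u-c['cx'])/c['fx'],-(v-c['cy'])/c['fy'],-1]); return np.array(c['position']),d
def at(n,u,v,z,ci=None):
    o,d=ray(n,u,v,ci); return o+d*(z-o[2])/d[2]
def proj(n,p,ci=None):
    c=ci or camera_info(n)
    q=R.from_euler('xyz',c['rotation']).as_matrix().T@(np.array(p)-c['position'])
    return c['cx']+c['fx']*q[0]/-q[2], c['cy']-c['fy']*q[1]/-q[2]
E
python3 - <<'E'
import cv2,numpy as np
from h import *
a=cv2.imread('pics/scene0.png')[120:215,280:380]; b=cv2.imread('pics/side0.png')[170:265,338:438]
f=lambda i:cv2.resize(i,None,fx=4,fy=4,interpolation=cv2.INTER_CUBIC)
cv2.imwrite('pics/crop1.png',np.hstack([f(a),f(b)]))
for n,u,v,z in [("scene",193,141,.03),("scene",255,142,.03),("scene",248,196,.03),("scene",181,194,.03),("scene",322,131,.108),("side",401,201,.108),("side",363,129,.03),("side",421,131,.03),("side",420,173,.03),("side",361,171,.03)]:
    print(n,u,v,at(n,u,v,z).round(3))
E
```

```text
scene 193 141 [ 0.427 -0.399  0.03 ]
scene 255 142 [ 0.408 -0.225  0.03 ]
scene 248 196 [ 0.591 -0.203  0.03 ]
scene 181 194 [ 0.607 -0.374  0.03 ]
scene 322 131 [ 0.416 -0.036  0.108]
side 401 201 [ 0.452 -0.014  0.108]
side 363 129 [ 0.587 -0.374  0.03 ]
side 421 131 [ 0.413 -0.401  0.03 ]
side 420 173 [ 0.407 -0.208  0.03 ]
side 361 171 [ 0.564 -0.182  0.03 ]
```

View pics/crop1.png

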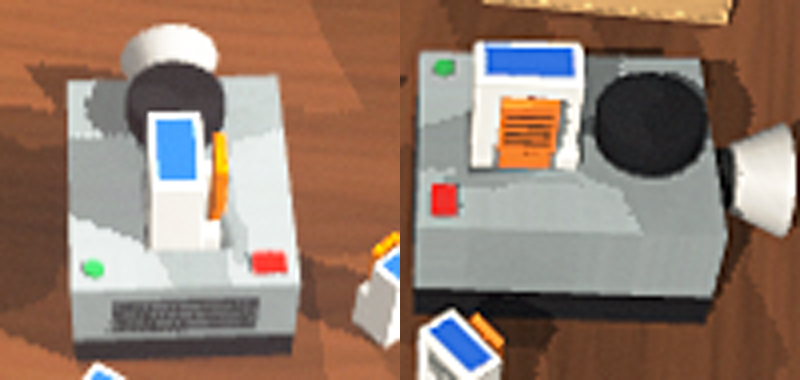

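The crop shows the white cartridge with its blue top in the grey housing, at scene (324,158) and side (370,187). The orange tab faces +y, to the right in scene. Both loose cartridges are smaller, so the choice stands.

Run:
```python
from h import *
def show(t,n,L,z):
    P=np.array([at(n,u,v,z)[:2] for u,v in L]); print(t,n,P.round(4).tolist(),'c',P.mean(0).round(4)); return P
S=lambda L:[(280+x/4,120+y/4) for x,y in L]; D=lambda L:[(338+(x-400)/4,170+y/4) for x,y in L]
# order: (-x,-y),(-x,+y),(+x,+y),(+x,-y)
H=[(-.11,-.07),(-.11,.07),(.06,.07),(.06,-.07)]
A=show('house','scene',S([(68,82),(278,75),(299,288),(70,292)]),.08)
B=show('house','side',D([(698,58),(722,236),(415,230),(418,52)]),.08)
def fit(P,Q):
    P,Q=np.array(P),np.array(Q);p=P.mean(0);q=Q.mean(0);a=(P-p)@[1,1j];b=(Q-q)@[1,1j]
    th=np.angle(np.vdot(a,b));c,s=np.cos(th),np.sin(th);t=q-np.array([[c,-s],[s,c]])@p
    print('fit yaw deg',np.degrees(th).round(2),'origin',t.round(4),'res',np.abs(b-a*np.exp(1j*th)).round(4))
fit(H,A);fit(H,B)
C=show('cart','scene',S([(147,112),(202,112),(204,182),(150,184)]),.136)
C2=show('cart','side',D([(583,45),(582,80),(475,80),(477,42)]),.136)
show('cap','scene',S([(175,106)]),.108);show('cap','side',D([(652,124)]),.108)
T=[(-.085,-.085),(-.085,.085),(.085,.085),(.085,-.085)]
fit(T,[at('scene',u,v,.03)[:2] for u,v in [(193,141),(255,142),(248,196),(181,194)]])
fit(T,[at('side',u,v,.03)[:2] for u,v in [(421,131),(420,173),(361,171),(363,129)]])
```

```text
house scene [[0.4318, -0.1002], [0.4073, 0.0372], [0.5785, 0.0645], [0.5995, -0.0722]] c [ 0.5042 -0.0177]
house side [[0.4281, -0.1037], [0.4065, 0.0358], [0.5715, 0.067], [0.596, -0.073]] c [ 0.5005 -0.0185]
fit yaw deg 9.33 origin [ 0.5289 -0.0136] res [0.0004 0.0018 0.0018 0.0007]
fit yaw deg 10.05 origin [ 0.5251 -0.0141] res [0.0017 0.0019 0.0018 0.0007]
cart scene [[0.5001, -0.0384], [0.4957, -0.0054], [0.5497, 0.0019], [0.5553, -0.0294]] c [ 0.5252 -0.0178]
cart side [[0.4968, -0.0398], [0.4942, -0.0116], [0.5518, 0.0008], [0.5556, -0.0297]] c [ 0.5246 -0.0201]
cap scene [[0.4682, -0.0248]] c [ 0.4682 -0.0248]
cap side [[0.4524, -0.0138]] c [ 0.4524 -0.0138]
fit yaw deg 6.58 origin [ 0.5081 -0.3004] res [0.0075 0.0061 0.0084 0.0047]
fit yaw deg 6.51 origin [ 0.4927 -0.2913] res [0.0162 0.012  0.0154 0.0081]
```

{"op": "arm_command", "data": {"plan": [{"grip": -1,"slide": [0,0,-0.02],"spin": 1},{"grip": -1,"slide": [0,0,-0.02],"spin": 1},{"grip": -1,"slide": [0,0,-0.02],"spin": 1},{"grip": -1,"slide": [0,0,0],"spin": 0.36},{"grip": -1,"slide": [0.072,-0.085,0],"spin": 0},{"grip": -1,"slide": [0.072,-0.085,0],"spin": 0},{"grip": -1,"slide": [0.072,-0.085,0],"spin": 0},{"grip": -1,"slide": [0.072,-0.085,0],"spin": 0},{"grip": -1,"slide": [0.072,-0.085,0],"spin": 0}]}}

```text
time: 1.23
tool_pos: [0.3875, -0.2505, 0.2596]
ee_rot: [-3.141, 0.001, 0.17]
wrist_force: [0.6, -0.2, -0.1]
width: 0.0938
finger_force: 0.0
```

{"op": "arm_command", "data": {"plan": [{"grip": -1,"slide": [0.071,-0.084,0],"spin": 0},{"grip": -1,"slide": [0.071,-0.084,0],"spin": 0},{"grip": -1,"slide": [0.071,-0.084,0],"spin": 0},{"grip": -1,"slide": [0.071,-0.084,0],"spin": 0},{"grip": -1,"slide": [0.071,-0.084,0],"spin": 0},{"grip": -1,"slide": [0,0,0],"spin": 0},{"grip": -1,"slide": [0,0,0],"spin": 0}]}}

```text
time: 2.1
tool_pos: [0.5262, -0.0156, 0.2596]
ee_rot: [3.141, 0.002, 0.17]
wrist_force: [-0.7, -0.4, 1.0]
width: 0.0939
finger_force: 0.0
```

Run:
```python
from h import *
import cv2
c=camera_info('wrist'); i=snapshot('wrist'); cv2.imwrite('pics/w1.png',i[:,:,::-1])
o=sensors.get_obs(); print(c,o['tool_pos'],o['ee_rot'])
```

```text
{'fx': 349.6137567649635, 'fy': 349.6137567649635, 'cx': 318.4956023681263, 'cy': 199.62764582393103, 'position': array([ 0.60480504, -0.00134618,  0.41276364]), 'rotation': array([-2.79688164e-01, -1.26677030e-03, -1.40211836e+00])} [ 0.52607324 -0.01619491  0.25994063] [3.14124319e+00 1.24976696e-03 1.68881706e-01]
```

View pics/w1.png

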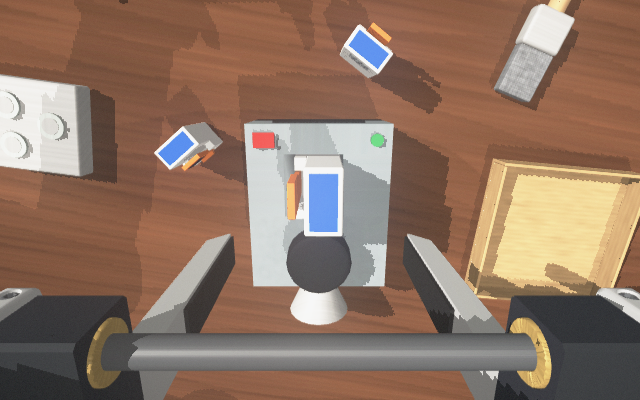

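The wrist view shows the housing square to the gripper, its top corners at about (245,124), (393,124), (385,286) and (253,286). The cartridge top spans (304..343, 167..236), the tab is at (293,195), and the tray's left rim runs from (493,159) to (467,297).

Run:
```python
from h import *
c={'fx': 349.61,'fy': 349.61,'cx': 318.5,'cy': 199.63,'position': np.array([ 0.60480504, -0.00134618,  0.41276364]),'rotation': np.array([-2.79688164e-01, -1.26677030e-03, -1.40211836e+00])}
def fit(P,Q):
    P,Q=np.array(P),np.array(Q);p=P.mean(0);q=Q.mean(0);a=(P-p)@[1,1j];b=(Q-q)@[1,1j]
    th=np.angle(np.vdot(a,b));co,s=np.cos(th),np.sin(th);t=q-np.array([[co,-s],[s,co]])@p
    print('fit',np.degrees(th).round(2),t.round(4),np.abs(b-a*np.exp(1j*th)).round(4))
H=[(-.11,-.07),(-.11,.07),(.06,.07),(.06,-.07)]
fit(H,[at('wrist',u,v,.08,c)[:2] for u,v in [(385,286),(253,286),(245,124),(393,124)]])
P=np.array([at('wrist',u,v,.136,c)[:2] for u,v in [(342,236),(304,236),(304,168),(343,168)]])
print(P.round(4).tolist(),P.mean(0))
y=np.radians(9.7);Rm=np.array([[np.cos(y),-np.sin(y)],[np.sin(y),np.cos(y)]])
print('top in housing',((P-[.527,-.0145])@Rm).round(4).tolist())
Q=np.array([at('wrist',u,v,.115,c)[:2] for u,v in [(291,172),(288,219)]]);print('tab outer in housing',((Q-[.527,-.0145])@Rm).round(4).tolist())
for u,v in [(493,159),(467,297)]: print('tray',at('wrist',u,v,.03,c).round(4))
o=proj('wrist',[.527,-.0145,.08],c);print(o)
```

```text
fit 9.67 [ 0.5243 -0.016 ] [0.0005 0.0006 0.0011 0.0011]
[[0.4982, -0.0401], [0.4928, -0.0083], [0.5506, 0.0009], [0.5558, -0.03]] [ 0.52434359 -0.01937896]
top in housing [[-0.0327, -0.0204], [-0.0327, 0.0119], [0.0258, 0.0112], [0.0258, -0.0201]]
tab outer in housing [[0.0183, 0.0233], [-0.0247, 0.027]]
tray [ 0.5747 -0.2022  0.03  ]
tray [ 0.4036 -0.2227  0.03  ]
(np.float64(317.9716698861327), np.float64(183.23664875901264))
```

{"op": "arm_command", "data": {"plan": [{"grip": -1,"slide": [-0.002,-0.006,0.07],"spin": 0},{"grip": -1,"slide": [0,0,0.07],"spin": 0},{"grip": -1,"slide": [0,0,0.07],"spin": 0},{"grip": -1,"slide": [0,0,0.072],"spin": 0},{"grip": -0.5,"slide": [0,0,0],"spin": 0},{"grip": -0.3,"slide": [0,0,0],"spin": 0},{"grip": -0.1,"slide": [0,0,0],"spin": 0},{"grip": -0.1,"slide": [0,0,0],"spin": 0},{"grip": -0.1,"slide": [0,0,0],"spin": 0}]}}

```text
time: 3.28
tool_pos: [0.5256, -0.0126, 0.1203]
ee_rot: [3.141, -0.001, 0.17]
wrist_force: [0.0, 0.3, 0.7]
width: 0.0518
finger_force: 0.0
```

Run:
```python
from h import *
import cv2
f=lambda i,s:cv2.resize(i,None,fx=s,fy=s,interpolation=cv2.INTER_CUBIC)
c=camera_info('wrist'); w=snapshot('wrist')[:,:,::-1]; s=snapshot('scene')[:,:,::-1]
cv2.imwrite('pics/w2.png',np.hstack([f(w[100:400,140:500],1.1)[:330],f(s[90:200,270:402],3)]))
print(c,sensors.get_obs()['tool_pos'])
```

```text
{'fx': 349.6137567649635, 'fy': 349.6137567649635, 'cx': 318.4956023681263, 'cy': 199.62764582393103, 'position': array([0.60370079, 0.00159836, 0.27364626]), 'rotation': array([-0.27650981, -0.00152309, -1.40257236])} [ 0.52527421 -0.01256176  0.11978586]
```

View pics/w2.png

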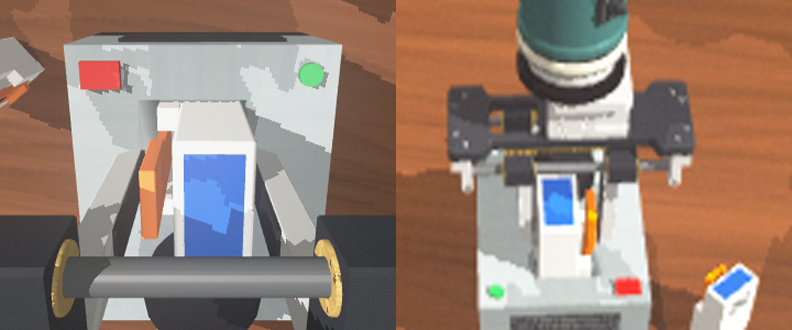

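The picture shows the two fingers straddling the tab (155,190) and the -y face, open and not touching. Next I close in small steps and watch the force.

{"op": "arm_command", "data": {"plan": [{"grip": -0.04,"slide": [0,0.002,0],"spin": 0},{"grip": -0.02,"slide": [0,0,0],"spin": 0},{"grip": -0.01,"slide": [0,0,0],"spin": 0},{"grip": 0.0,"slide": [0,0,0],"spin": 0},{"grip": 0.0,"slide": [0,0,0],"spin": 0}]}}

```text
time: 4.0
tool_pos: [0.5252, -0.0131, 0.1194]
ee_rot: [-3.141, -0.0, 0.17]
wrist_force: [-0.1, 3.6, 1.6]
width: 0.0475
finger_force: 6.7
```

{"op": "arm_command", "data": {"plan": [{"grip": 0.0,"slide": [0,-0.001,0],"spin": 0},{"grip": 0.01,"slide": [0,0,0],"spin": 0},{"grip": 0.01,"slide": [0,0,0],"spin": 0}]}}

```text
time: 4.38
tool_pos: [0.5252, -0.013, 0.1195]
ee_rot: [-3.141, -0.0, 0.17]
wrist_force: [-0.5, 2.4, 0.7]
width: 0.0469
finger_force: 12.4
```

{"op": "arm_command", "data": {"plan": [{"grip": 0.013,"slide": [0,0,0.001],"spin": 0},{"grip": 0.013,"slide": [0,0,0],"spin": 0},{"grip": 0.013,"slide": [0,0,0.001],"spin": 0},{"grip": 0.013,"slide": [0,0,0],"spin": 0}]}}

```text
time: 4.88
tool_pos: [0.5254, -0.0133, 0.1191]
ee_rot: [3.141, -0.001, 0.169]
wrist_force: [-1.0, 1.9, 5.0]
width: 0.0464
finger_force: 10.3
```

{"op": "arm_command", "data": {"plan": [{"grip": 0.02,"slide": [0,0,0.001],"spin": 0},{"grip": 0.022,"slide": [0,0,0],"spin": 0},{"grip": 0.022,"slide": [0,0,0.001],"spin": 0},{"grip": 0.022,"slide": [0,0,0],"spin": 0}]}}

```text
time: 5.38
tool_pos: [0.5255, -0.0138, 0.1186]
ee_rot: [3.14, -0.001, 0.169]
wrist_force: [-1.8, 1.6, 7.0]
width: 0.0461
finger_force: 7.5
```

{"op": "arm_command", "data": {"plan": [{"grip": 0.03,"slide": [0,0,0.001],"spin": 0},{"grip": 0.034,"slide": [0,0,0],"spin": 0},{"grip": 0.034,"slide": [0,0,0.001],"spin": 0}]}}

```text
time: 5.75
tool_pos: [0.5258, -0.0141, 0.1182]
ee_rot: [3.139, -0.002, 0.169]
wrist_force: [-3.4, 0.3, 9.2]
width: 0.0455
finger_force: 6.0
```

{"op": "arm_command", "data": {"plan": [{"grip": 0.045,"slide": [-0.001,0,0.001],"spin": 0},{"grip": 0.055,"slide": [0,0.001,0],"spin": 0},{"grip": 0.06,"slide": [0,0,0],"spin": 0}]}}

```text
time: 6.12
tool_pos: [0.5257, -0.0145, 0.1178]
ee_rot: [3.139, -0.003, 0.169]
wrist_force: [-1.9, 1.7, 8.1]
width: 0.0442
finger_force: 10.4
```

{"op": "arm_command", "data": {"plan": [{"grip": 0.075,"slide": [0,0.001,0.001],"spin": 0},{"grip": 0.085,"slide": [0,0.001,0],"spin": 0},{"grip": 0.09,"slide": [0,0,0.001],"spin": 0},{"grip": 0.09,"slide": [0,0,0],"spin": 0}]}}

```text
time: 6.62
tool_pos: [0.5259, -0.0154, 0.1171]
ee_rot: [3.14, -0.003, 0.169]
wrist_force: [-2.4, 2.0, 9.7]
width: 0.0431
finger_force: 8.5
```

{"op": "arm_command", "data": {"plan": [{"grip": 0.105,"slide": [-0.001,0.001,0],"spin": 0},{"grip": 0.115,"slide": [0,0.001,0.001],"spin": 0},{"grip": 0.12,"slide": [0,0,0],"spin": 0},{"grip": 0.12,"slide": [0,0,0],"spin": 0}]}}

```text
time: 7.12
tool_pos: [0.5262, -0.0166, 0.1164]
ee_rot: [3.139, -0.004, 0.169]
wrist_force: [-1.0, 0.8, 7.8]
width: 0.0414
finger_force: 6.2
```

{"op": "arm_command", "data": {"plan": [{"grip": 0.13,"slide": [0,0.001,0],"spin": 0},{"grip": 0.14,"slide": [0,0.001,0],"spin": 0},{"grip": 0.147,"slide": [0,0,0],"spin": 0},{"grip": 0.147,"slide": [0,0,0],"spin": 0}]}}

```text
time: 7.62
tool_pos: [0.5263, -0.0173, 0.1164]
ee_rot: [3.14, -0.004, 0.169]
wrist_force: [0.5, 1.6, 7.3]
width: 0.0401
finger_force: 6.8
```

{"op": "arm_command", "data": {"plan": [{"grip": 0.155,"slide": [0,0,0],"spin": 0},{"grip": 0.16,"slide": [0,0,0],"spin": 0},{"grip": 0.16,"slide": [0,0,0],"spin": 0}]}}

```text
time: 8.0
tool_pos: [0.5264, -0.0175, 0.1164]
ee_rot: [3.139, -0.004, 0.169]
wrist_force: [-1.7, 1.5, 8.2]
width: 0.0395
finger_force: 9.5
```

{"op": "arm_command", "data": {"plan": [{"grip": 0.164,"slide": [0,0,0],"spin": 0},{"grip": 0.166,"slide": [0,0,0],"spin": 0},{"grip": 0.166,"slide": [0,0,0],"spin": 0}]}}

```text
time: 8.38
tool_pos: [0.5264, -0.0175, 0.1164]
ee_rot: [3.139, -0.004, 0.169]
wrist_force: [-0.2, 0.6, 7.8]
width: 0.0395
finger_force: 13.9
```

{"op": "arm_command", "data": {"plan": [{"grip": 0.166,"slide": [0,0,-0.003],"spin": 0},{"grip": 0.166,"slide": [0,0,-0.004],"spin": 0},{"grip": 0.166,"slide": [0,0,-0.004],"spin": 0},{"grip": 0.166,"slide": [0,0,-0.004],"spin": 0}]}}

```text
time: 8.88
tool_pos: [0.5246, -0.0168, 0.1211]
ee_rot: [-3.141, 0.001, 0.169]
wrist_force: [3.1, 1.0, -3.7]
width: 0.0393
finger_force: 12.6
```

{"op": "arm_command", "data": {"plan": [{"grip": 0.166,"slide": [0.0015,0,-0.004],"spin": 0},{"grip": 0.166,"slide": [0,0,-0.006],"spin": 0},{"grip": 0.166,"slide": [0,0,-0.006],"spin": 0},{"grip": 0.166,"slide": [0,0,-0.006],"spin": 0}]}}

```text
time: 9.38
tool_pos: [0.5254, -0.0166, 0.1333]
ee_rot: [3.141, 0.0, 0.17]
wrist_force: [-0.0, 0.6, -1.6]
width: 0.0397
finger_force: 12.8
```

{"op": "arm_command", "data": {"plan": [{"grip": 0.166,"slide": [0,0,-0.012],"spin": 0},{"grip": 0.166,"slide": [0,0,-0.012],"spin": 0},{"grip": 0.166,"slide": [0,0,-0.012],"spin": 0},{"grip": 0.166,"slide": [0,0,-0.012],"spin": 0}]}}

```text
time: 9.88
tool_pos: [0.5256, -0.0166, 0.1575]
ee_rot: [3.141, -0.0, 0.17]
wrist_force: [0.2, 0.0, -1.5]
width: 0.0398
finger_force: 12.8
```

Run:
```python
from h import *
import cv2
f=lambda i,s:cv2.resize(i,None,fx=s,fy=s,interpolation=cv2.INTER_CUBIC)
w=snapshot('side')[:,:,::-1]; s=snapshot('scene')[:,:,::-1]
cv2.imwrite('pics/l1.png',np.hstack([f(w[130:260,320:450],3),f(s[90:220,270:400],3)]))
```

```text
(no output)
```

View pics/l1.png

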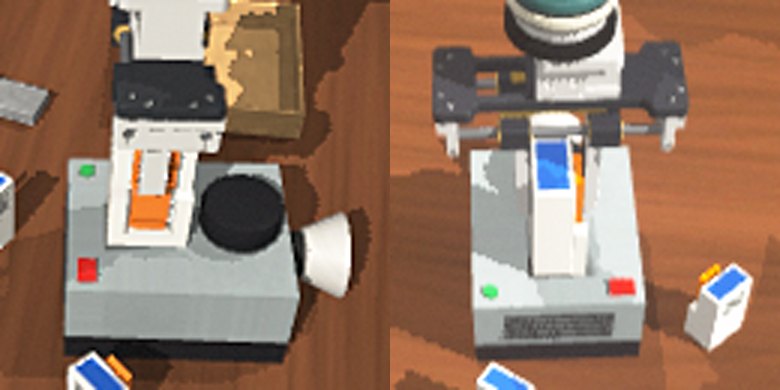

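The cartridge has risen clear of the latch, upright and with the tab still pressed. I lift it out of the well and carry it to the tray.

{"op": "arm_command", "data": {"plan": [{"grip": 0.166,"slide": [0,0,-0.014],"spin": 0},{"grip": 0.166,"slide": [0,0,-0.018],"spin": 0},{"grip": 0.166,"slide": [0,0,-0.02],"spin": 0},{"grip": 0.166,"slide": [0,0,-0.02],"spin": 0},{"grip": 0.166,"slide": [0,0,-0.016],"spin": 0},{"grip": 0.166,"slide": [0,0,-0.008],"spin": 0}]}}

```text
time: 10.72
tool_pos: [0.5258, -0.0166, 0.2058]
ee_rot: [3.141, -0.001, 0.17]
wrist_force: [1.0, -0.8, -3.5]
width: 0.0396
finger_force: 12.8
```

{"op": "arm_command", "data": {"plan": [{"grip": 0.166,"slide": [-0.005,0.018,0],"spin": 0},{"grip": 0.166,"slide": [-0.01,0.036,0],"spin": 0},{"grip": 0.166,"slide": [-0.018,0.068,0],"spin": 0},{"grip": 0.166,"slide": [-0.02,0.075,0],"spin": 0},{"grip": 0.166,"slide": [-0.02,0.075,0],"spin": 0},{"grip": 0.166,"slide": [-0.02,0.075,0],"spin": 0},{"grip": 0.166,"slide": [-0.02,0.075,0],"spin": 0},{"grip": 0.166,"slide": [-0.018,0.068,0],"spin": 0},{"grip": 0.166,"slide": [-0.011,0.036,0],"spin": 0},{"grip": 0.166,"slide": [-0.005,0.018,0],"spin": 0}]}}

```text
time: 11.98
tool_pos: [0.4984, -0.2982, 0.2045]
ee_rot: [-3.141, 0.001, 0.168]
wrist_force: [-0.3, -0.9, -2.0]
width: 0.0393
finger_force: 12.8
```

Run:
```python
from h import *
import cv2
f=lambda i,s:cv2.resize(i,None,fx=s,fy=s,interpolation=cv2.INTER_CUBIC)
w=snapshot('side')[:,:,::-1]; s=snapshot('scene')[:,:,::-1]
cv2.imwrite('pics/t1.png',np.hstack([f(w[80:210,325:455],3),f(s[90:220,160:290],3)]))
o=sensors.get_obs();print(o['tool_pos'],o['wrist_force'],o['finger_force'],o['width'])
```

```text
[ 0.49874558 -0.29750983  0.20470152] [-0.73614206  0.26088334 -1.55678272] 12.754550278186798 0.03937408382472146
```

View pics/t1.png

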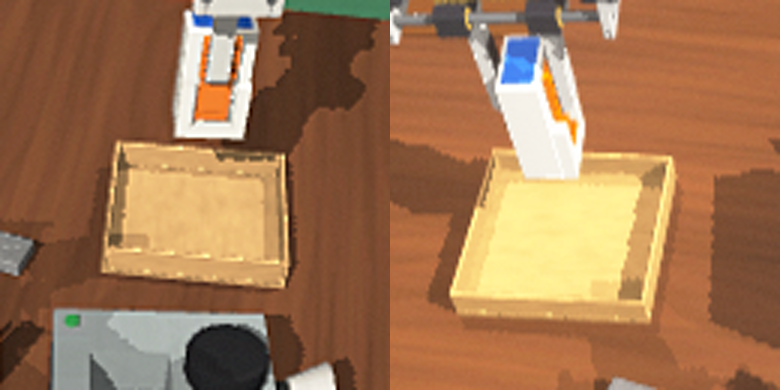

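The cartridge hangs over the tray, with its foot edge at about side crop (175..243,137), and looks upright. I check its pose and the tray centre numerically.

Run:
```python
from h import *
S=lambda x,y:(325+x/3,80+y/3); C=lambda x,y:(160+(x-390)/3,90+y/3)
for n,L in [('side',[S(118,143),S(287,153),S(288,262),S(104,262)]),('scene',[C(495,150),C(675,158),C(654,300),C(455,298)])]:
    P=np.array([at(n,*q,.03)[:2] for q in L]);print(n,P.round(3).tolist(),P.mean(0).round(4))
y=np.radians(9.7)
for n,b in [('side',S(0,0)),('scene',C(390,0))]:
  for z in (.121,.221):
    for hx,hy in [(.03,.022),(-.03,.022),(.03,-.022)]:
      p=[.4987-.0003+hx*np.cos(y)-(hy+.002)*np.sin(y),-.2975+hx*np.sin(y)+(hy+.002)*np.cos(y),z]
      q=np.array(proj(n,p)); print(n,z,hx,hy,((q-b)*3+([0,0] if n=='side' else [390,0])).round())
```

```text
side [[0.584, -0.382], [0.414, -0.401], [0.405, -0.232], [0.57, -0.196]] [ 0.4933 -0.3027]
scene [[0.423, -0.394], [0.41, -0.225], [0.572, -0.208], [0.592, -0.377]] [ 0.4994 -0.3009]
side 0.121 0.03 0.022 [173. 140.]
side 0.121 -0.03 0.022 [240. 142.]
side 0.121 0.03 -0.022 [170. 112.]
side 0.221 0.03 0.022 [185.  41.]
side 0.221 -0.03 0.022 [257.  43.]
side 0.221 0.03 -0.022 [182.  14.]
scene 0.121 0.03 0.022 [578. 180.]
scene 0.121 -0.03 0.022 [585. 127.]
scene 0.121 0.03 -0.022 [524. 182.]
scene 0.221 0.03 0.022 [552.  92.]
scene 0.221 -0.03 0.022 [560.  36.]
scene 0.221 0.03 -0.022 [493.  93.]
```

The edges match an upright cartridge with its foot at z ≈ 0.121 m, over the tray centre. I lower it, slowly near the floor.

{"op": "arm_command", "data": {"plan": [{"grip": 0.166,"slide": [0,0,0.015],"spin": 0},{"grip": 0.166,"slide": [0,0,0.03],"spin": 0},{"grip": 0.166,"slide": [0,0,0.04],"spin": 0},{"grip": 0.166,"slide": [0,0,0.04],"spin": 0},{"grip": 0.166,"slide": [0,0,0.04],"spin": 0},{"grip": 0.166,"slide": [0,0,0.03],"spin": 0},{"grip": 0.166,"slide": [0,0,0.015],"spin": 0},{"grip": 0.166,"slide": [0,0,0.005],"spin": 0},{"grip": 0.166,"slide": [0,0,0],"spin": 0}]}}

```text
time: 13.2
tool_pos: [0.4993, -0.2973, 0.098]
ee_rot: [3.141, -0.001, 0.17]
wrist_force: [0.8, 0.2, -1.9]
width: 0.0393
finger_force: 12.8
```

{"op": "arm_command", "data": {"plan": [{"grip": 0.166,"slide": [0,0,0.004],"spin": 0},{"grip": 0.166,"slide": [0,0,0.004],"spin": 0},{"grip": 0.166,"slide": [0,0,0.004],"spin": 0},{"grip": 0.166,"slide": [0,0,0.003],"spin": 0},{"grip": 0.166,"slide": [0,0,0.002],"spin": 0},{"grip": 0.166,"slide": [0,0,0.0],"spin": 0}]}}

```text
time: 13.95
tool_pos: [0.499, -0.297, 0.0889]
ee_rot: [-3.142, 0.0, 0.17]
wrist_force: [0.1, 0.3, -2.8]
width: 0.0395
finger_force: 12.8
```

{"op": "arm_command", "data": {"plan": [{"grip": 0.166,"slide": [0,0,0.001],"spin": 0},{"grip": 0.166,"slide": [0,0,0.001],"spin": 0},{"grip": 0.166,"slide": [0,0,0.001],"spin": 0}]}}

```text
time: 14.32
tool_pos: [0.499, -0.2971, 0.0875]
ee_rot: [3.141, -0.0, 0.17]
wrist_force: [-0.4, 0.3, -2.4]
width: 0.0397
finger_force: 12.8
```

{"op": "arm_command", "data": {"plan": [{"grip": 0.166,"slide": [0,0,0.001],"spin": 0},{"grip": 0.166,"slide": [0,0,0.001],"spin": 0}]}}

```text
time: 14.58
tool_pos: [0.499, -0.2971, 0.0865]
ee_rot: [3.142, -0.0, 0.17]
wrist_force: [-0.3, 0.3, -1.5]
width: 0.0396
finger_force: 12.8
```

{"op": "arm_command", "data": {"plan": [{"grip": 0.166,"slide": [0,0,0.001],"spin": 0},{"grip": 0.166,"slide": [0,0,0.001],"spin": 0}]}}

```text
time: 14.82
tool_pos: [0.499, -0.2971, 0.0855]
ee_rot: [3.141, -0.0, 0.17]
wrist_force: [-0.8, 0.5, -2.1]
width: 0.0397
finger_force: 12.8
```

{"op": "arm_command", "data": {"plan": [{"grip": 0.166,"slide": [0,0,0.001],"spin": 0},{"grip": 0.166,"slide": [0,0,0.001],"spin": 0}]}}

```text
time: 15.08
tool_pos: [0.499, -0.2971, 0.0845]
ee_rot: [3.142, 0.0, 0.17]
wrist_force: [0.3, 0.1, -1.9]
width: 0.0396
finger_force: 12.8
```

{"op": "arm_command", "data": {"plan": [{"grip": 0.166,"slide": [0,0,0.001],"spin": 0},{"grip": 0.166,"slide": [0,0,0],"spin": 0}]}}

```text
time: 15.32
tool_pos: [0.499, -0.2971, 0.0839]
ee_rot: [3.142, 0.0, 0.17]
wrist_force: [0.1, 0.8, -2.1]
width: 0.0393
finger_force: 12.8
```

{"op": "arm_command", "data": {"plan": [{"grip": 0.166,"slide": [0,0,0.001],"spin": 0},{"grip": 0.166,"slide": [0,0,0.001],"spin": 0}]}}

```text
time: 15.58
tool_pos: [0.4991, -0.2972, 0.0834]
ee_rot: [3.141, -0.0, 0.17]
wrist_force: [0.0, 0.3, 0.8]
width: 0.0392
finger_force: 13.1
```

{"op": "arm_command", "data": {"plan": [{"grip": 0.166,"slide": [0,0,0.001],"spin": 0},{"grip": 0.166,"slide": [0,0,0],"spin": 0}]}}

```text
time: 15.82
tool_pos: [0.4993, -0.2972, 0.0833]
ee_rot: [3.141, -0.001, 0.17]
wrist_force: [0.5, 1.2, 2.0]
width: 0.0398
finger_force: 13.2
```

The floor contact is soft, about 2 N. I let the tab out gradually, shifting the tool so the -y finger stays in place.

{"op": "arm_command", "data": {"plan": [{"grip": 0.15,"slide": [0,0,0],"spin": 0},{"grip": 0.13,"slide": [0,-0.001,0],"spin": 0},{"grip": 0.11,"slide": [0,-0.001,0],"spin": 0},{"grip": 0.09,"slide": [0,-0.001,0],"spin": 0},{"grip": 0.07,"slide": [0,-0.001,0],"spin": 0},{"grip": 0.05,"slide": [0,-0.001,0],"spin": 0},{"grip": 0.03,"slide": [0,-0.001,0],"spin": 0},{"grip": 0.01,"slide": [0,-0.001,0],"spin": 0},{"grip": -0.01,"slide": [0,0,0],"spin": 0},{"grip": -0.03,"slide": [0,0,0],"spin": 0}]}}

```text
time: 17.08
tool_pos: [0.4971, -0.2936, 0.081]
ee_rot: [-3.14, 0.003, 0.169]
wrist_force: [0.2, -0.2, 0.9]
width: 0.0484
finger_force: 0.0
```

{"op": "arm_command", "data": {"plan": [{"grip": -0.15,"slide": [0,0,0],"spin": 0},{"grip": -0.3,"slide": [0,0,0],"spin": 0},{"grip": -0.5,"slide": [0,0,0],"spin": 0},{"grip": -0.5,"slide": [0,0,0],"spin": 0},{"grip": -0.5,"slide": [0,0,0],"spin": 0}]}}

```text
time: 17.7
tool_pos: [0.4984, -0.2937, 0.0825]
ee_rot: [3.141, -0.0, 0.17]
wrist_force: [-0.2, -0.6, -0.2]
width: 0.0704
finger_force: 0.0
```

{"op": "arm_command", "data": {"plan": [{"grip": -0.5,"slide": [0,0,-0.02],"spin": 0},{"grip": -0.5,"slide": [0,0,-0.05],"spin": 0},{"grip": -0.5,"slide": [0,0,-0.08],"spin": 0},{"grip": -0.5,"slide": [0,0,-0.08],"spin": 0},{"grip": -0.5,"slide": [0,0,-0.08],"spin": 0},{"grip": -0.5,"slide": [0,0,-0.04],"spin": 0},{"grip": -0.5,"slide": [0,0,0],"spin": 0}]}}

```text
time: 18.58
tool_pos: [0.4992, -0.2942, 0.2607]
ee_rot: [3.137, -0.004, 0.17]
wrist_force: [-0.0, -0.5, -0.1]
width: 0.0707
finger_force: 0.0
```

Run:
```python
from h import *
import cv2
s=snapshot('side')[:,:,::-1]; w=snapshot('scene')[:,:,::-1]
f=lambda i:cv2.resize(i,None,fx=1.3,fy=1.3)
cv2.imwrite('pics/end.png',np.hstack([f(s[60:360,220:520]),f(w[60:360,160:460])]))
o=sensors.get_obs();print(o['time'],o['tool_pos'],o['wrist_force'])
```

```text
18.675 [ 0.49821769 -0.29349497  0.25701952] [-0.36498044 -0.34988837 -0.54651696]
```

View pics/end.png

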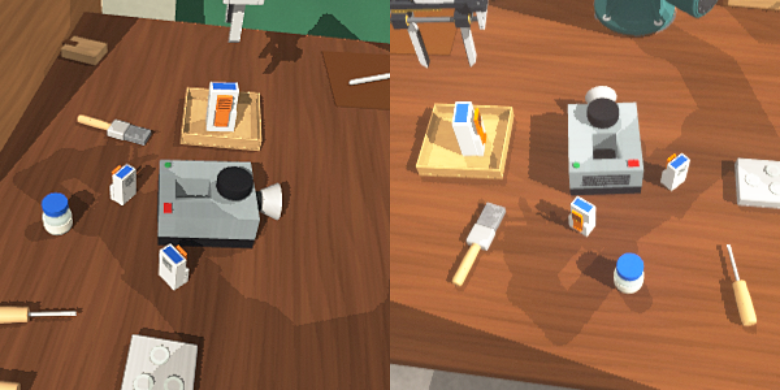

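The cartridge stands upright in the tray at side crop (223,105) and scene crop (467,128). The well is empty, the bystanders are where they were, and the gripper is clear.

```bash
python3 -c "
from bench import ticket
print(ticket.close_job())"
```

```text
the job is handed in; nothing more can be done
None
```

The full filter cartridge is out of the dust collector and standing upright in the tray; it was set down softly and let go, and the job was handed in at about 19 s. The highest readings I saw were 13.9 N pinch and 9.7 N push, and the other things on the bench look unmoved.

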